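Set the index and hold the spring jaw open

TASK

The spring jaw of the gluing jig must be held open for the next strip of wood. With the jaw still shut, turn the round knob in small turns until the index pointer that it drives stands exactly opposite the point of the pointed marker clip (not the plain clip), and let go of the knob. Then take the jaw by its upright handle, pull it open until the jaw's own pointer stands exactly opposite the index pointer, and finish while still holding it there against its spring; move the index only with the knob and leave the other things on the bench alone.

Things in the scene. Friction and masses are not known exactly. Their poses are not given: they have to be found in the camera images.
- jig: Gluing jig screwed to the bench: plywood board 130 (x) x 320 (y) x 12 mm. Origin: centre of its underside. +y is the way the jaw opens, +x points away from the robot (turned up to 13 degrees). All its slides run along y. On the board, up to 42 mm over the bench: fixed jaw at y -74 to -50, x -53 to -7 mm; end block and dark spring barrel at y 83 to 156 mm on the jaw's line.
- jaw (a joint): Opening of the spring jaw in m: 0 shut against the fixed jaw, grows as it is pulled along the jig's +y, stop at 0.085. A spring always pulls it shut: about 3.5 N when shut plus 1.1 N per 10 mm, so 6 to 12 N at the settings that occur. Let go, it shuts at once.
- jaw_grip (a point): Grip point in the jaw's black upright handle: a plate 14 mm thick (along jig y), 36 mm wide (along jig x), standing on the 44 x 36 mm wooden jaw block from 42 to 82 mm above the bench. The point lies on its middle plane, 66 mm above the bench, 16 mm under its top. Pinch it from above with the fingers closing along jig y. Shut, it is at jig x -30, y -30 mm.
- jaw_tip (a point): Tip of the jaw's dark pointed steel pin, which points to jig +x, 24 mm above the bench; same jig y as jaw_grip, moves with the jaw. Shut, at jig x 8, y -30 mm. Its tip passes 2 mm from index_near_tip.
- knob (a joint): Angle of the knob in rad, 0 at the start, positive counter-clockwise seen from above, stops at +-2.5. It stays where it is left; friction about 0.05 N m.
- knob_grip (a point): Grip point on the knob's upright axis, 66 mm above the bench. Black round fluted knob, 32 mm diameter, from 46 to 74 mm above the bench, over an aluminium housing 48 x 48 mm whose top is 40 mm above the bench. At jig x 39, y -115 mm. Can be pinched across at any yaw.
- index (a joint): Travel of the index in m along jig +y, 0 at the start, stops at +-0.03. Driven by the knob through a rack: index = -0.012 x knob (12 mm per radian; clockwise moves it to jig +y).
- index_far_tip (a point): Tip of the index's pin that points to jig +x, towards the marker rail, 24 mm above the bench; at the start at jig x 44, y 15 mm. The index is a small aluminium block (12 x 14 x 17 mm) with a dark pointed pin to either side, on a steel rack strip.
- index_near_tip (a point): Tip of the index's other pin, which points to jig -x, towards the jaw; same jig y as index_far_tip, 24 mm above the bench; at the start at jig x 10, y 15 mm.
- marker_tip (a point): Point of the marker clip: a small aluminium block (12 x 14 x 17 mm) fixed on the steel rail at jig x 58 mm, with one dark pointed pin toward jig -x. The tip is 24 mm above the bench at jig x 46; its jig y is 10 to 24 mm to one or the other side of the index's start (so y -9 to 5 or 25 to 39 mm). It is the setting for this job and cannot move.
- plain_clip: Like the marker clip but without a point; fixed on the same rail on the other side of the index's start. Origin under its centre, 16 mm above the bench. Not part of the job.
- strip: Dark wooden strip 30 x 90 x 12 mm lying loose to the left of the jig; origin under its centre. Leave alone.
- tape: Yellow tape measure 66 x 86 x 38 mm, loose, to the right of the jig; origin under its centre. Leave alone.
- sander: Sanding block 64 x 110 x 32 mm, loose, to the left; origin under its centre. Leave alone.
- turned_knob: Turned wooden drawer knob 34 mm across, 37 mm high, standing loose, far to the right; origin under its centre. Leave alone.

How it is judged (in metres and radians):
On the way:
1. with the jaw shut, the index pointer is set opposite the marker's point and the knob is let go (y of index_far_tip in the frame of marker_tip between -0.0025 and 0.0025 m and value of joint jaw below 0.005 m and contact force between the fingers and knob below 0.3 N), for 0.2 s.
At the end, for the whole second after the job is handed in: The index pointer is within 2.5 mm of the marker's point along the jig, the jaw's pointer is within 3 mm of the index pointer, the jaw is still, and the fingers are holding it (more than 2 N on it, and no loose thing bears on it) through the last second (y of index_far_tip in the frame of marker_tip between -0.0025 and 0.0025 m and y of jaw_tip in the frame of index_near_tip between -0.003 and 0.003 m and contact force between the fingers and jaw above 2 N and velocity of joint jaw between -0.01 and 0.01 m/s and contact force between jaw and strip below 0.3 N and contact force between jaw and tape below 0.3 N and contact force between jaw and sander below 0.3 N and contact force between jaw and turned_knob below 0.3 N); the arm keeps its last pose, push and grip.
It fails at once if the index is pushed by the robot instead of the knob (contact force between any of the fingers, the arm and index above 3 N).
It fails at once if a bystander (strip) is moved by more than 20 mm (distance of strip from where it was at the start of the episode above 0.02 m).
It fails at once if a bystander (tape) is moved by more than 20 mm (distance of tape from where it was at the start of the episode above 0.02 m).
It fails at once if a bystander (sander) is moved by more than 20 mm (distance of sander from where it was at the start of the episode above 0.02 m).
It fails at once if a bystander (turned knob) is moved by more than 20 mm (distance of turned_knob from where it was at the start of the episode above 0.02 m).
It also fails if it takes over 45 s, if anything falls off the work surface, if the arm or the gripper's body presses on something with over 40 N, if the wrist force passes 120 N, or if a joint passes its speed limit or range.

ROBOT

A 7-joint arm with a two-finger parallel gripper is mounted at the origin on a cart in front of the work surface, level with it; the furniture and walls round the work are solid. World frame = base frame: x ahead of the robot, y to its left, z up, the work surface at z = 0. Lengths are in mm, angles in degrees, forces in N, time in s.
With the tool pointing down it reaches from about 400 to 850 mm from the base axis. Payload 10.4 kg.
Tool frame: the origin (TCP) lies at the centre of the arm's flange, where the gripper is bolted on; the fingertips stand 173 mm ahead of it and the grasp point (between the pads) lies 155 mm ahead of it (robot.tip_extent is the distance from the TCP to the fingertips, in mm); z points along the fingers, y is the line along which they close (so a half turn about z gives the same grasp; the last joint's range is limited). The gripper opens to 85 mm and grips with 20 to 120 N. Pads are 22 mm wide; open, the fingers measure 114 mm over their backs; the gripper's body (76 mm by 85 mm) begins 54 mm behind the grasp point. The pads swing forward as they close: fully open they stand 13 mm farther back than shut.
Start: joints at [64.824, 19.034, -3.707, 83.658, 1.238, 77.344, -5.071], TCP at [253.037, -571.494, 404.738] pointing down, gripper open.
Joint ranges: [-148.97, 148.97], [-28.65, 121.19], [-84.17, 76.75], [9.2, 138.47], [-72.65, 252.65], [3.7, 117.97], [-149.18, 149.18]. Speed limits (degrees/s): [127.2, 127.2, 159.86, 159.86, 180, 180, 180].

INTERFACE

Orientations are given as [roll, pitch, yaw] about the fixed x, y, z axes, in that order (R = Rz(yaw) Ry(pitch) Rx(roll)).
In Python, from cell import robot, viewer, nets gives the robot as it stands.
- The arm moves only by the tool apply_moves, never from a script. Its argument "motion" is a list of rows, each a list of 5 numbers: the finger opening in m, from 0 to 0.0854, then the shift along the tool's x, y, z in m, then the turn about the tool's z in rad. A call has 1 to 20 rows; each row shifts and turns the commanded pose from where the row before left it, along the tool's axes as they then stand; what a row does not reach is not made up. A row lasts 1/10 s, in which the tool goes at most 50 mm and 8.59 degrees, less where a joint would pass 70% of its speed; a pose out of reach is approached as far as the arm can. A call is refused whole if a number of a shift passes 0.05 or a number of a turn 0.15, either way. A call with a gripper value outside its range is refused whole. The fingers move at their own pace and stop on an object; "force" is the grip in N (left out, the last holds). Time passes only in rows, so rows that do not move let the fingers close. It gives the time, the measured TCP pose, the force, the opening and the grip force at its end, in the units of the state.
- robot.get_obs(): the state, without advancing time (a new reading comes with each control period).
- viewer.capture(name): name is "side" or "top"; returns the picture (384x512x3 uint8, red, green, blue); there is no depth.
- viewer.camera_info(name): a dict with "fx", "fy", "cx", "cy" (pixels), "xyz" and "orientation" of the camera in the world. Camera axes: x right, y up, looking along -z (the intrinsics and any distortion apply to the point x, -y, -z); pixel columns grow to the right and rows downward; lengths in mm; the calibration is good to about 2 mm. A picture is of the moment at which its call begins. camera_info takes no time and is no camera call.
- robot.close_job(): hands the job in; it is judged then, once.
Trained networks look in the newest picture that a camera, given by its name, has taken for a name from the list of things; names that differ only in an ending like _2 or _b are one class to them, and where a whole thing is asked for, a point or a joint stands for the part that bears it (a point fixed in the world has none). Each returns a list of dicts, best first, with "conf" (0 to 1); they miss things now and then, are a little off and sometimes report something else, mostly with a low value. They report only what shows in the picture. A call takes as long as a camera call.
- nets.outline_of(name, camera): "region" (384x512 bool, what is visible of it) and "bbox" ([left, top, right, bottom] in pixels, round what is visible of it).
The state is a dict: "time": time; "joint_positions": joint angles; "qvel": joint speeds; "joint_efforts": joint torques, N m; "ee_pos": TCP position; "tool_rot": TCP orientation; "wrist_force": force on the tool from outside, world axes, zero at the start; "torque": the same for the moment, N m; "grip_width": finger opening in mm; "grip_force": force on a finger pad.
Only numpy, scipy, OpenCV 4.12 (cv2) and the standard library are available. Lean on these libraries where they do the work, as an engineer would, in place of code of your own. Each camera call takes 0.05 s, during which the arm holds its last target. There are 200 camera calls.

## Working session

There is one attempt and no reset: what is moved stays moved. The work goes in short steps, Python scripts to look and compute and a tool call to move; the robot and the scene stay as the last step left them, time stands still between calls to the robot, and variables do not carry over. Pictures are saved under pics/ and viewed, at most 10 in all, crops included, and the job is handed in when it is done.

Besides the shell and the picture viewer there is one more tool, called after ">>>" by a JSON object that holds its "fn" and its "kwargs". apply_moves: Moves the arm, as the interface text tells. Its arguments: {"type":"object","properties":{"motion":{"type":"array"},"force":{"type":"number"}},"required":["motion"]}

```bash
mkdir -p pics
cat > h.py <<'E'
import numpy as np, cv2
from cell import robot, viewer, nets
from scipy.spatial.transform import Rotation as R
def cam(n):
    i=viewer.camera_info(n); return i
def Rm(i):
    o=np.array(i["orientation"],float)
    return R.from_euler('xyz',o,degrees=True).as_matrix() if o.shape==(3,) else (o if o.shape==(3,3) else R.from_quat(o).as_matrix())
def proj(n,P):
    i=cam(n); p=(np.atleast_2d(P)-np.array(i["xyz"]))@Rm(i)
    x,y,z=p[:,0],-p[:,1],-p[:,2]
    return np.c_[i["fx"]*x/z+i["cx"],i["fy"]*y/z+i["cy"]]
def ray(n,uv):
    i=cam(n); uv=np.atleast_2d(uv)
    d=np.c_[(uv[:,0]-i["cx"])/i["fx"],-(uv[:,1]-i["cy"])/i["fy"],-np.ones(len(uv))]@Rm(i).T
    return np.array(i["xyz"]),d
def atz(n,uv,z):
    o,d=ray(n,uv); return o+d*((z-o[2])/d[:,2])[:,None]
def shot(n,f):
    im=viewer.capture(n); cv2.imwrite(f"pics/{f}.png",im[:,:,::-1]); return im
E
python3 - <<'E'
from h import *
for n in("side","top"): print(cam(n)); shot(n,n+"0")
for n in("side","top"):
  for k in("jig","jaw","knob","index","marker_tip","plain_clip","jaw_grip","knob_grip"):
    r=nets.outline_of(k,n)
    print(n,k,[(round(q["conf"],2),q["bbox"]) for q in r[:2]])
print(robot.get_obs())
a=cv2.imread("pics/top0.png")
cv2.imwrite("pics/both.png",np.vstack([cv2.resize(a,(400,300)),cv2.resize(cv2.imread("pics/side0.png"),(400,300))]))
E
```

```text
{'fx': 488.9463811818352, 'fy': 488.9463811818352, 'cx': 258.28946140877525, 'cy': 192.35405310874538, 'xyz': array([  184.43685364, -1347.20312273,   804.24450634]), 'orientation': array([ 61.80948064,  -0.74021453, -12.990027  ])}
{'fx': 348.17449784241614, 'fy': 348.17449784241614, 'cx': 256.6174386250563, 'cy': 184.97563667437683, 'xyz': array([ 444.78934382,  -21.849468  , 1188.68806326]), 'orientation': array([  3.20493257,   0.48329819, -90.73142563])}
side jig [(0.96, [221.6, 177.4, 285.2, 235.7])]
side jaw [(0.65, [242.0, 189.9, 253.6, 205.5]), (0.6, [225.1, 178.1, 283.3, 236.5])]
side knob [(0.49, [272.6, 198.7, 281.5, 214.1])]
side index []
side marker_tip []
side plain_clip []
side jaw_grip [(0.65, [239.2, 186.2, 257.0, 207.9])]
side knob_grip [(0.71, [270.8, 197.2, 284.4, 214.1])]
top jig [(0.7, [200.6, 165.7, 296.1, 214.0])]
top jaw [(0.55, [227.2, 187.5, 262.3, 202.7])]
top knob [(0.44, [274.7, 174.1, 285.3, 178.8]), (0.25, [352.2, 174.4, 374.1, 190.6])]
top index [(0.55, [231.5, 179.3, 274.1, 183.1])]
top marker_tip []
top plain_clip [(0.55, [94.1, 181.7, 135.0, 204.5
[... 162 characters left out ...]
joint_positions': array([64.8256034 , 19.03168654, -3.70657495, 83.6563628 ,  1.23805794,
       77.34501562, -5.07109369]), 'qvel': array([-0.06150647,  0.01747754,  0.01564614,  0.02490968,  0.09791195,
       -0.06445036, -0.04018613]), 'joint_efforts': array([-1.49156785e-03, -6.25232720e+01,  4.82618879e-02, -3.91827178e+01,
        1.65725051e-02,  1.69457646e-03, -1.18037650e-05]), 'ee_pos': array([ 253.01840417, -571.49811904,  404.76905754]), 'tool_rot': array([ 1.79993272e+02, -5.14891034e-04,  2.38789212e+01]), 'wrist_force': array([ 0.78232474, -0.39225751, -0.6061513 ]), 'torque': array([-0.0216977 , -0.01211891,  0.07100376]), 'grip_force': 0.0, 'grip_width': 85.46315059569777}
```

View pics/top0.png

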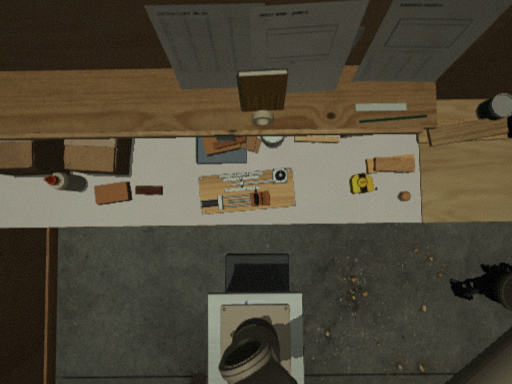

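View pics/side0.png

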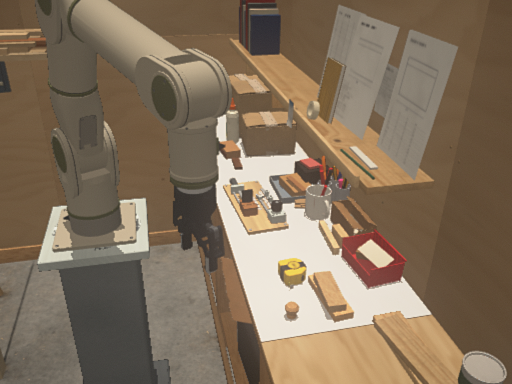

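The top view shows the jig at about (247,190) px, with the knob at (280,175) and the handle near (262,198). The side view shows the same jig at (255,205). I'll zoom in with averaged frames.

Run:
```python
from h import *
def avg(n,k): return np.mean([viewer.capture(n).astype(float) for _ in range(k)],0)
t=avg("top",6); s=avg("side",4); np.save("t0.npy",t); np.save("s0.npy",s)
c=cv2.resize(t[160:222,195:301].astype(np.float32),None,fx=7.5,fy=7.5,interpolation=cv2.INTER_CUBIC)
cv2.imwrite("pics/tz.png",np.clip(c[:,:,::-1]*1.0,0,255))
c=cv2.resize(s[174:240,217:292].astype(np.float32),None,fx=8,fy=8,interpolation=cv2.INTER_CUBIC)
cv2.imwrite("pics/sz.png",np.clip(c[:,:,::-1],0,255))
```

```text
[ WARN:0@9.639] global loadsave.cpp:1063 imwrite_ Unsupported depth image for selected encoder is fallbacked to CV_8U.
```

View pics/tz.png

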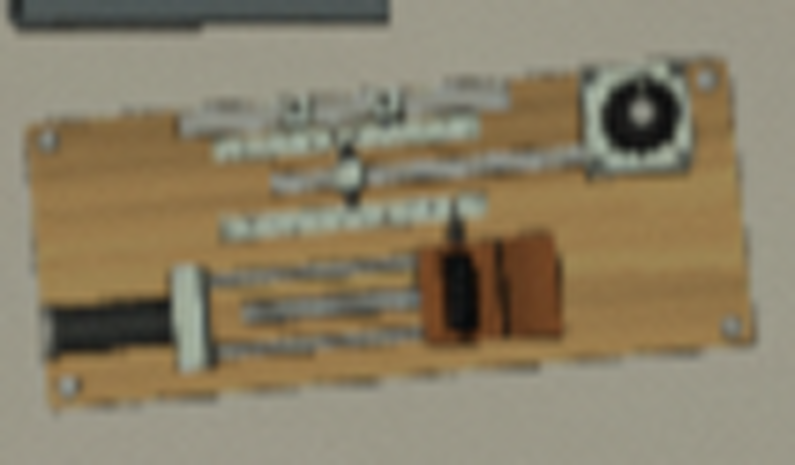

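View pics/sz.png

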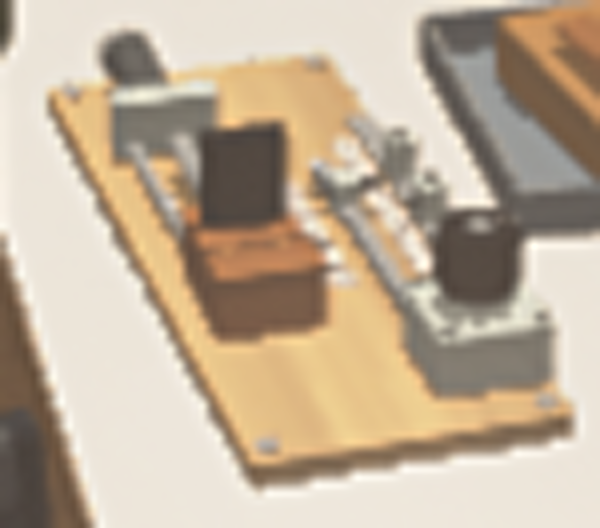

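The zoomed top view shows the board corners at (27,125), (725,60), (755,343) and (52,408) in the crop. The clips are at (298,108) and (388,105), the index is at (350,175) and the jaw handle at (460,290). Which clip is pointed isn't clear yet, so I'll fit the jig pose and rectify.

```bash
cat >> h.py <<'E'
from scipy.optimize import least_squares
def jigT(p):  # p = x,y,yaw(deg)
    a=np.radians(p[2]); c,s=np.cos(a),np.sin(a)
    return lambda q: np.atleast_2d(q)@np.array([[c,s,0],[-s,c,0],[0,0,1]])+[p[0],p[1],0]
def rect(n,im,p,z,x0,x1,y0,y1,s):  # cols = jig y (left = +y), rows = jig x (up = +x)
    ys=np.arange(y1,y0,-1/s); xs=np.arange(x1,x0,-1/s)
    X,Y=np.meshgrid(xs,ys,indexing='ij')
    uv=proj(n,jigT(p)(np.c_[X.ravel(),Y.ravel(),np.full(X.size,z)])).astype(np.float32).reshape(X.shape+(2,))
    return cv2.remap(im.astype(np.float32),uv[...,0],uv[...,1],cv2.INTER_CUBIC)
E
python3 - <<'E'
from h import *
t=np.load("t0.npy");s=np.load("s0.npy")
c=np.array([[27,125],[725,60],[755,343],[52,408]])/7.5+[195,160]-.5+.5/7.5
J=np.array([[65,160,12],[65,-160,12],[-65,-160,12],[-65,160,12]])
cs=np.array([[52,93],[330,58],[572,420],[258,478]])/8+[217,174]-.5+.5/8
Js=np.array([[-65,160,12],[65,160,12],[65,-160,12],[-65,-160,12]])
for nm,a,b in(("top",c,J),("side",cs,Js)):
    r=least_squares(lambda p:(proj(nm,jigT(p)(b))-a).ravel(),[600,0,0]); print(nm,r.x.round(2),r.fun.round(2))
    if nm=="top": pt=r.x
    else: ps=r.x
np.save("pt.npy",pt);np.save("ps.npy",ps)
# knob & handle tops, triangulated
def tri(a,b):
    o1,d1=ray("top",a);o2,d2=ray("side",b);A=np.c_[d1[0],-d2[0]];k=np.linalg.lstsq(A,o2-o1,rcond=None)[0]
    P,Q=o1+k[0]*d1[0],o2+k[1]*d2[0];return (P+Q)/2,np.linalg.norm(P-Q)
tz=lambda u:np.array(u)/7.5+[195,160]-.5+.5/7.5
sz=lambda u:np.array(u)/8+[217,174]-.5+.5/8
print("knobtop",tri(tz([641,113]),sz([480,220])),"expected",jigT(pt)([39,-115,74]))
print("handletop",tri(tz([458,281]),sz([243,126])),"exp",jigT(pt)([-30,-30,82]),jigT(ps)([-30,-30,82]))
print("index",tri(tz([350,172]),sz([345,172])),"exp",jigT(pt)([27,15,33]))
a=rect("top",t,pt,24,-15,70,-60,70,6); b=rect("side",s,ps,24,-15,70,-60,70,6)
a=np.clip(a*1.2,0,255)
for im in(a,b):
  for y in range(-60,70,10): cv2.line(im,(int((70-y)*6),0),(int((70-y)*6),8),(255,0,0),1)
  cv2.line(im,(0,int((70-46)*6)),(8,int((70-46)*6)),(255,0,0),1)
o=np.vstack([a,b])[:,:,::-1]; o=cv2.resize(o,None,fx=.58,fy=.58) if o.shape[0]>1020 else o
cv2.imwrite("pics/rz.png",cv2.resize(o,(780,1020))[:, :][:].astype(np.uint8)) if 0 else cv2.imwrite("pics/rz.png",cv2.resize(np.vstack([a[0:350],b[0:250]])[:,:,::-1],(780,600)).astype(np.uint8))
E
```

```text
top [491.85  21.68   4.6 ] [-0.33 -0.19  0.49 -0.33  0.29  0.17 -0.45  0.33]
side [492.5   13.21   4.26] [-0.4   0.03  0.14 -0.13  1.04  0.35 -0.79 -0.43]
knobtop (array([540.60273754, -89.04256375,  74.68245571]), np.float64(2.2117756185051776)) expected [[539.95009108 -89.81788838  74.        ]]
handletop (array([467.19393093,  -9.42036547,  82.05461696]), np.float64(2.7531170318242726)) exp [[464.3509543  -10.62969154  82.        ]] [[464.81525127 -18.93288197  82.        ]]
index (array([518.88898998,  38.2556099 ,  30.2933658 ]), np.float64(0.3385778509227738)) exp [[517.55559903  38.79971044  33.        ]]
```

View pics/rz.png

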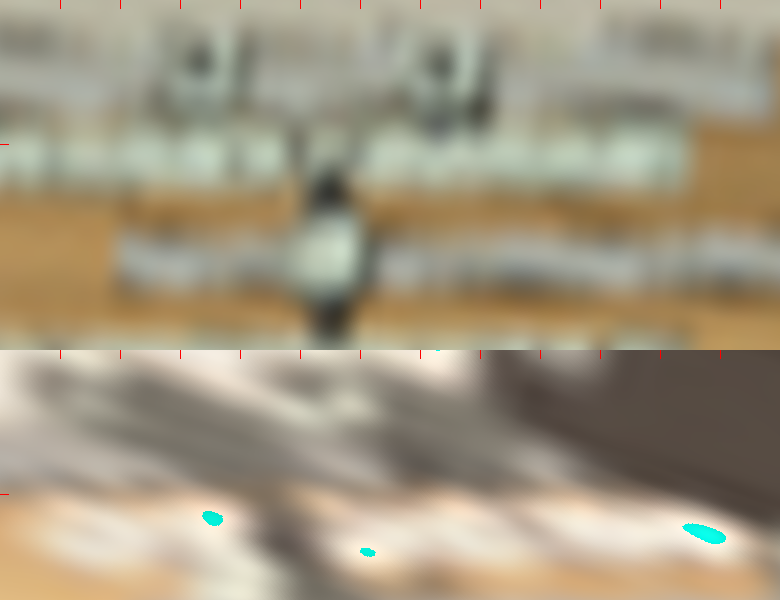

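The rectified strip (jig y = 70 − col/6) shows the index pin at col 330, so y≈15. The clip at col 438 (y≈-3) has a dark pin toward the index, and the clip at col 200 (y≈37) has none. So the pointed marker is the one at y≈-3. Next I'll quantify this and check shelf clearance.

```bash
cat >> h.py <<'E'
def cen(im,p,x0,x1,y0,y1,n="top"):  # dark-pin centroid along jig y
    g=rect(n,im,p,24,x0,x1,y0,y1,4).mean(2).mean(0); ys=np.arange(y1,y0,-.25)
    w=np.clip(np.percentile(g,60)-g,0,None); w[w<.35*w.max()]=0
    return round(float((w*ys).sum()/w.sum()),2),round(float(w.max()),1)
E
python3 - <<'E'
from h import *
t=np.load("t0.npy");p=np.load("pt.npy")
for a in((36,43),(6,17)): print("index",a,cen(t,p,*a,5,25))
for a in((46,52),(48,52),(57,63)): print("right",a,cen(t,p,*a,-10,5),"left",cen(t,p,*a,29,44))
g=rect("top",t,p,24,40,66,-12,48,.5).mean(2); print(g.astype(int))
def tri(a,b):
    o1,d1=ray("top",a);o2,d2=ray("side",b);A=np.c_[d1[0],-d2[0]];k=np.linalg.lstsq(A,o2-o1,rcond=None)[0]
    P,Q=o1+k[0]*d1[0],o2+k[1]*d2[0];return ((P+Q)/2).round(),np.linalg.norm(P-Q).round()
print("shelf corner",tri([437,132],[392,203]))
E
```

```text
index (36, 43) (15.28, 50.8)
index (6, 17) (14.84, 31.9)
right (46, 52) (-5.31, 14.9) left (41.24, 12.5)
right (48, 52) (-6.5, 18.3) left (41.39, 13.3)
right (57, 63) (-3.06, 41.1) left (35.52, 25.1)
[[148 146 137 130 130 134 140 148 147 134 130 134 135 136 137 140 142 143
  144 148 143 133 133 140 141 143 146 150 151 144]
 [145 146 135 124 124 121 124 142 144 120 113 123 124 125 127 132 135 135
  136 144 142 131 134 141 135 130 130 142 151 138]
 [142 142 133 120 115 103 102 133 139 108 102 117 121 121 122 126 129 129
  131 140 141 133 139 141 127 112 108 132 149 129]
 [137 137 131 120 110  90  86 120 130 101 103 121 124 125 125 127 128 128
  130 136 139 137 143 138 119  95  87 123 148 119]
 [137 133 124 120 118 103  99 124 125 101 111 130 133 134 134 134 133 131
  132 136 138 138 136 131 122  99  87 121 141 109]
 [132 124 113 116 127 126 126 135 124 105 119 137 139 141 141 138 133 131
  128 128 129 128 119 120 129 118 107 130 132  98]
 [125 115 101 104 118 119 120 125 114 102 114 131 133 138 140 135 128 126
  120 116 114 109  99 102 116 112 104 113 104  79]
 [119 110  98  97 105 109 112 113 106  98 107 116 118 126 130 125 118 115
  111 107 104  99  94  95 101  96  90  92  78  63]
 [122 117 108  99 100 109 114 113 114 114 116 117 116 113 113 116 115 112
  108 106 106 108 110 104  95  85  83  91  85  77]
 [134 135 129 117 116 127 133 130 129 131 133 132 126 108 102 118 127 124
  114 110 120 131 135 127 113  99 100 114 115 109]
 [149 153 149 139 139 151 157 151 137 135 146 152 144 111  98 123 134 129
  116 116 137 153 156 151 141 131 133 145 141 138]
 [156 159 157 149 150 160 167 159 137 133 150 159 150 116 102 124 127 120
  114 122 147 161 161 157 152 152 154 158 156 152]
 [145 152 153 148 149 155 159 152 129 126 142 148 141 118 104 112 100  92
  106 127 146 156 153 147 147 153 152 148 147 145]]
shelf corner (array([ 656., -505.,  277.]), np.float64(56.0))
```

>>> {"fn": "apply_moves", "kwargs": {"motion": [[0.085,0.0286,-0.0203,0,0],[0.085,0.0286,-0.0203,0,0],[0.085,0.0286,-0.0203,0,0],[0.085,0.0286,-0.0203,0,0],[0.085,0.0286,-0.0203,0,0],[0.085,0.0286,-0.0203,0,0],[0.085,0.0286,-0.0203,0,0],[0.085,0.0286,-0.0203,0,0],[0.085,0.0286,-0.0203,0,0],[0.085,0.0286,-0.0203,0,0],[0.085,0.0286,-0.0203,0,0],[0.085,0.0286,-0.0203,0,0]], "force": 40}}

```text
time: 2.6
ee_pos: [468.7, -208.5, 405.0]
tool_rot: [180.0, -0.0, 23.9]
wrist_force: [0.4, -0.8, -0.1]
grip_width: 85.4
grip_force: 0.0
```

>>> {"fn": "apply_moves", "kwargs": {"motion": [[0.085,0.0228,-0.016,0,0],[0.085,0.0228,-0.016,0,0],[0.085,0.0227,-0.016,0,0],[0.085,0.0227,-0.016,0,0],[0.085,0.0227,-0.016,0,0],[0.085,0,0,0.02,0.139],[0.085,0,0,0.03,0.139],[0.085,0,0,0.03,0.139],[0.085,0,0,0.03,0],[0.085,0,0,0.03,0],[0.085,0,0,0.03,0],[0.085,0,0,0.013,0],[0.085,0,0,0,0]]}}

```text
time: 3.9
ee_pos: [539.3, -90.6, 220.3]
tool_rot: [-180.0, 0.2, -0.0]
wrist_force: [-1.0, -0.4, 0.7]
grip_width: 84.6
grip_force: 0.0
```

>>> {"fn": "apply_moves", "kwargs": {"motion": [[0.085,0.0008,-0.001,0,0],[0.06,0,0,0,0],[0.04,0,0,0,0],[0.02,0,0,0,0],[0.02,0,0,0,0],[0.02,0,0,0,0],[0.02,0,0,0,0],[0.02,0,0,0,0]], "force": 30}}

```text
time: 4.7
ee_pos: [540.8, -88.9, 222.6]
tool_rot: [-180.0, -0.0, 0.0]
wrist_force: [-2.7, 2.9, 7.2]
grip_width: 30.7
grip_force: 29.4
```

>>> {"fn": "apply_moves", "kwargs": {"motion": [[0.02,0,0,0,-0.1],[0.02,0,0,0,-0.1],[0.02,0,0,0,-0.1],[0.02,0,0,0,-0.1],[0.02,0,0,0,-0.1],[0.02,0,0,0,-0.1],[0.02,0,0,0,-0.1],[0.02,0,0,0,-0.1],[0.02,0,0,0,-0.1],[0.02,0,0,0,-0.1],[0.02,0,0,0,-0.1],[0.02,0,0,0,-0.1],[0.02,0,0,0,-0.1],[0.02,0,0,0,-0.1],[0.02,0,0,0,0]]}}

```text
time: 6.2
ee_pos: [541.6, -90.2, 222.7]
tool_rot: [179.8, 0.0, 80.4]
wrist_force: [4.7, -0.6, 0.7]
grip_width: 31.0
grip_force: 29.8
```

Run:
```python
from h import *
t=np.mean([viewer.capture("top").astype(float) for _ in range(6)],0); np.save("t1.npy",t)
p=np.load("pt.npy")
for a in((36,43),(6,17)): print("index",a,cen(t,p,*a,-12,25))
a=rect("top",t,p,24,-15,70,-60,70,6)
cv2.imwrite("pics/r1.png",np.clip(a*1.2,0,255)[:,:,::-1].astype(np.uint8))
```

```text
index (36, 43) (-1.13, 56.0)
index (6, 17) (-1.21, 61.5)
```

View pics/r1.png

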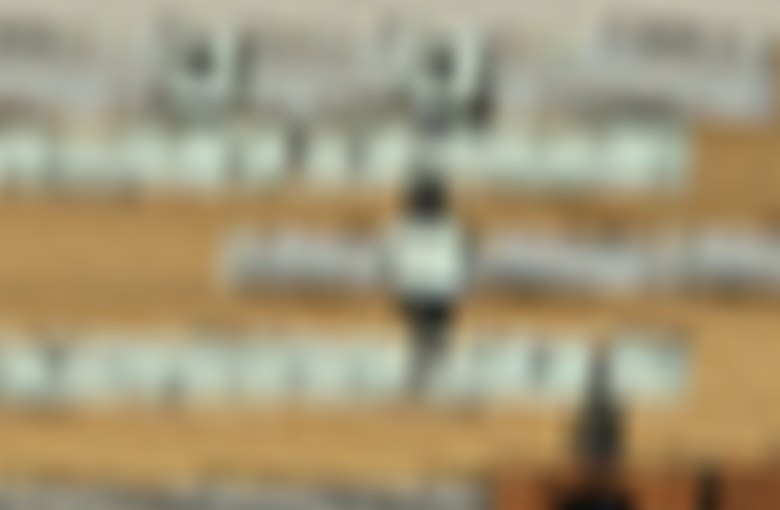

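The index pin is now at col 427 (y≈-1.2), the marker pin at about col 437, and the jaw pin at col 600 (y=-30, as expected). I'll refine the marker y next.

Run:
```python
from h import *
p=np.load("pt.npy")
for f in("t0.npy","t1.npy"):
  t=np.load(f)
  for a in((47,50),(48,52),(50,53),(57,63)):
    g=rect("top",t,p,24,*a,-9,4,1).mean(2).mean(0); print(f,a,g.astype(int),cen(t,p,*a,-7.5,2.5))
  print("idx near jaw pins", cen(t,p,37,42,-12,25), cen(t,p,0,6,-42,-18))
print("y of cols: 4..-8")
```

```text
t0.npy (47, 50) [123 120 115 110 103  96  90  88  90  97 102 104  99] (-2.88, 15.3)
t0.npy (48, 52) [107 105 103 101  98  94  89  86  86  90  93  92  85] (-3.27, 9.2)
t0.npy (50, 53) [ 96  95  97 100 102 100  96  92  90  92  94  91  81] (-4.73, 8.0)
t0.npy (57, 63) [139 141 138 132 123 114 104  97  97 108 127 143 147] (-3.23, 29.6)
idx near jaw pins (15.57, 69.2) (-30.08, 69.7)
t1.npy (47, 50) [126 123 116 108 101  95  91  90  92  99 105 106 101] (-2.53, 14.5)
t1.npy (48, 52) [110 108 105 103  99  95  91  88  89  92  95  94  86] (-3.16, 9.0)
t1.npy (50, 53) [ 99  98  99 102 104 103  98  94  92  94  95  93  82] (-4.81, 9.1)
t1.npy (57, 63) [141 142 139 133 125 116 106  99  99 110 130 146 151] (-3.29, 29.7)
idx near jaw pins (-1.15, 58.5) (-30.06, 71.9)
y of cols: 4..-8
```

>>> {"fn": "apply_moves", "kwargs": {"motion": [[0.02,0,0,0,-0.05],[0.02,0,0,0,-0.06],[0.02,0,0,0,-0.05],[0.02,0,0,0,0],[0.02,0,0,0,0],[0.045,0,0,0,0],[0.065,0,0,0,0],[0.065,0,0,0,0],[0.065,0,0,-0.02,0],[0.065,0,0,-0.04,0],[0.065,0,0,0,0]]}}

```text
time: 7.6
ee_pos: [542.1, -89.2, 286.2]
tool_rot: [179.6, 0.1, 89.4]
wrist_force: [0.5, 0.4, -0.1]
grip_width: 65.1
grip_force: 0.0
```

Run:
```python
from h import *
t=np.mean([viewer.capture("top").astype(float) for _ in range(8)],0); np.save("t2.npy",t)
p=np.load("pt.npy")
for a in((36,43),(37,42),(6,17)): print("index",a,cen(t,p,*a,-18,15))
for a in((47,50),(48,52),(57,63)): print("marker",a,cen(t,p,*a,-7.5,2.5))
print("jaw",cen(t,p,0,6,-42,-18))
a=rect("top",t,p,24,-15,70,-60,70,6)
cv2.imwrite("pics/r2.png",np.clip(a*1.2,0,255)[:,:,::-1].astype(np.uint8))
print(robot.get_obs()["ee_pos"],robot.get_obs()["tool_rot"])
```

```text
index (36, 43) (-3.5, 55.0)
index (37, 42) (-3.59, 57.1)
index (6, 17) (-1.93, 47.9)
marker (47, 50) (-2.89, 19.6)
marker (48, 52) (-3.16, 12.1)
marker (57, 63) (-3.22, 29.8)
jaw (-30.04, 70.1)
[540.3786356  -89.59673131 280.92528072] [-1.79926716e+02 -1.86460976e-02  8.93781153e+01]
```

View pics/r2.png

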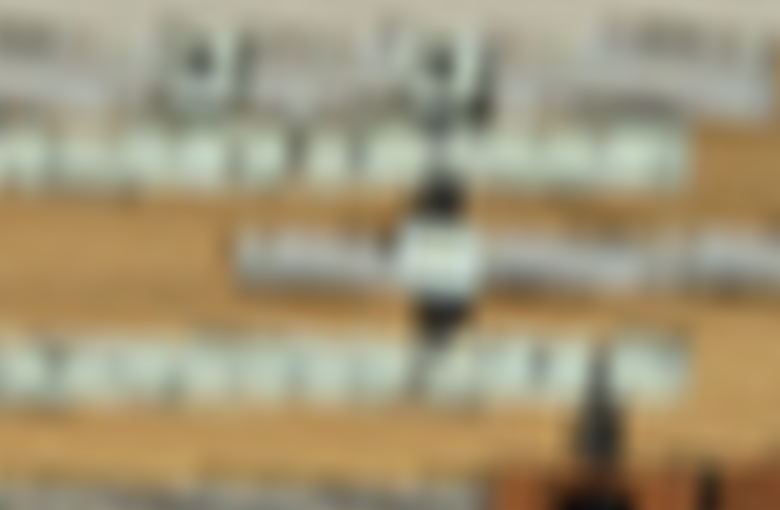

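The top view shows the index pin at col 441 and the marker pin at col 438, in line to about 0.5 mm, with the jaw still at -30. The knob is released, so I'll go to the handle.

>>> {"fn": "apply_moves", "kwargs": {"motion": [[0.065,0.0197,-0.0189,-0.01,0],[0.065,0.0197,-0.0189,0,0],[0.065,0.0197,-0.0189,0,0],[0.065,0.0197,-0.019,0,0],[0.065,0,0,0,0.1345],[0.065,0,0,0,0.1345],[0.065,0,0,0,0.1345],[0.065,0,0,0,0.1345],[0.065,0,0,0,0.1345],[0.065,0,0,0,0.1345],[0.065,0,0,0,0.1345],[0.065,0,0,0,0.1345],[0.065,0,0,0,0.1345],[0.065,0,0,0,0.1345],[0.065,0,0,0,0.1345],[0.065,0,0,0,0],[0.065,0,0,0,0]]}}

```text
time: 9.7
ee_pos: [465.7, -9.9, 291.5]
tool_rot: [-180.0, 0.0, 4.8]
wrist_force: [0.4, 0.7, 0.4]
grip_width: 64.6
grip_force: 0.0
```

>>> {"fn": "apply_moves", "kwargs": {"motion": [[0.065,0,0,0.02,0],[0.065,0,0,0.02,0],[0.065,0,0,0.02,0],[0.065,0,0,0.0095,0],[0.065,0,0,0,0],[0.045,0,0,0,0],[0.03,0,0,0,0],[0.015,0,0,0,0],[0.005,0,0,0,0],[0.005,0,0,0,0],[0.005,0,0,0,0],[0.005,0,0,0,0]], "force": 60}}

```text
time: 10.9
ee_pos: [466.1, -9.6, 223.0]
tool_rot: [180.0, -0.1, 4.6]
wrist_force: [-2.6, 1.8, 6.0]
grip_width: 13.0
grip_force: 58.6
```

>>> {"fn": "apply_moves", "kwargs": {"motion": [[0.005,0,-0.0045,0,0],[0.005,0,-0.0045,0,0],[0.005,0,-0.0045,0,0],[0.005,0,-0.0045,0,0],[0.005,0,-0.0045,0,0],[0.005,0,-0.0042,0,0],[0.005,0,0,0,0],[0.005,0,0,0,0],[0.005,0,0,0,0]]}}

```text
time: 11.8
ee_pos: [464.1, 15.4, 223.0]
tool_rot: [179.9, -0.1, 4.5]
wrist_force: [-1.6, -5.8, 6.5]
grip_width: 13.3
grip_force: 58.8
```

Run:
```python
from h import *
t=np.mean([viewer.capture("top").astype(float) for _ in range(6)],0); np.save("t3.npy",t)
s=np.mean([viewer.capture("side").astype(float) for _ in range(4)],0)
p=np.load("pt.npy")
print("jaw",cen(t,p,0,6,-18,10),cen(t,p,2,7,-15,8)); print("index",cen(t,p,36,43,-18,15))
a=rect("top",t,p,24,-25,70,-60,70,6)
cv2.imwrite("pics/r3.png",np.clip(a*1.2,0,255)[:,:,::-1].astype(np.uint8))
c=cv2.resize(s[174:240,217:292].astype(np.float32),None,fx=8,fy=8,interpolation=cv2.INTER_CUBIC)
cv2.imwrite("pics/s3.png",np.clip(c[:,:,::-1],0,255).astype(np.uint8))
o=robot.get_obs();print(o["ee_pos"],o["wrist_force"])
```

```text
jaw (8.14, 2.2) (5.08, 2.0)
index (3.7, 5.9)
[464.09238495  15.41173486 223.0266259 ] [-1.25792861 -6.03611172  5.08956048]
```

View pics/r3.png

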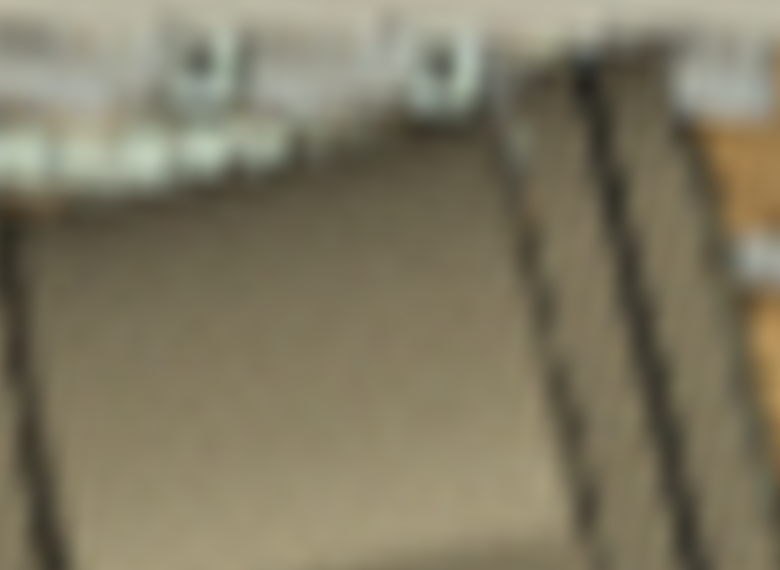

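The arm hides the pointers in the top view; only the clips at cols 200 and 440 show. The TCP travelled 25.1 mm along the jig and about 26.7 mm is needed, so I'll add 1.6 mm and check from the side camera.

>>> {"fn": "apply_moves", "kwargs": {"motion": [[0.005,0,-0.0016,0,0],[0.005,0,0,0,0],[0.005,0,0,0,0],[0.005,0,0,0,0]]}}

```text
time: 12.7
ee_pos: [463.9, 17.0, 223.0]
tool_rot: [179.9, -0.1, 4.5]
wrist_force: [-0.2, -5.6, 5.7]
grip_width: 13.0
grip_force: 58.8
```

Run:
```python
from h import *
s=np.mean([viewer.capture("side").astype(float) for _ in range(8)],0);np.save("s4.npy",s)
s0=np.load("s0.npy")
o=[cv2.resize(q[184:222,235:285].astype(np.float32),None,fx=7.8,fy=7.8,interpolation=cv2.INTER_CUBIC) for q in(s0,s)]
cv2.imwrite("pics/s4.png",np.clip(np.hstack(o)[:,:,::-1],0,255).astype(np.uint8))
o=robot.get_obs();print(o["ee_pos"],o["wrist_force"])
```

```text
[463.95830118  16.97457202 223.01970339] [-1.2148227  -5.96538006  5.85809079]
```

View pics/s4.png

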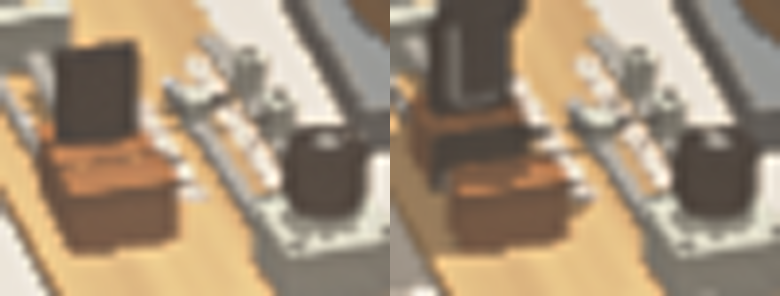

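The side pair shows the jaw pulled clear of the fixed jaw, with a dark gap at about (480,155) in the right half and the knob and index unchanged. One numeric check of the opening follows, using the block's front top edge.

Run:
```python
from h import *
s0,s4=np.load("s0.npy"),np.load("s4.npy"); ps=np.load("ps.npy")
for xr in((-48,-40),(-40,-25),(-22,-12)):
  for nm,s in(("s0",s0),("s4",s4)):
    g=rect("side",s,ps,42,*xr,-80,0,.5).mean(2).mean(0)[::-1]; print(xr,nm,g.astype(int))
print("y from -78 step 2")
# pin tip: dark along line x 2..8, z 24
for nm,s in(("s0",s0),("s4",s4)):
    g=rect("side",s,ps,24,3,8,-50,20,.5).mean(2).mean(0)[::-1]; print("pin",nm,g.astype(int))
g=rect("side",s4,ps,24,36,43,-50,20,.5).mean(2).mean(0)[::-1]; print("idx s4",g.astype(int))
```

```text
(-48, -40) s0 [ 90  88  89  96 107 120 132 138 139 139 139 137 134 133 133 132 132 132
 133 136 140 142 138 127 113  97  83  77  75  75  78  84  91  95  97  99
  99  99 101 104]
(-48, -40) s4 [ 86  85  86  94 107 120 126 122 113 104  98  96  93  93  94  93  89  82
  76  72  69  69  69  68  68  68  67  67  68  72  79  85  91  95  96  94
  90  85  80  75]
(-40, -25) s0 [ 90  89  89  91 100 113 125 135 140 140 139 137 135 131 127 122 119 119
 123 130 133 129 119 106  93  84  77  73  71  70  71  72  72  72  72  72
  71  71  71  71]
(-40, -25) s4 [ 87  86  86  90  98 108 114 113 108 102  97  95  94  93  91  88  84  78
  74  71  70  69  69  69  69  68  68  69  71  74  79  85  90  93  94  91
  86  81  77  77]
(-22, -12) s0 [ 99  94  92  94 101 113 125 132 136 138 137 135 132 131 130 129 125 122
 123 126 132 136 132 122 110  97  86  80  77  73  72  72  72  71  71  72
  72  72  72  72]
(-22, -12) s4 [ 88  85  85  89  97 110 121 129 133 135 135 132 122 110 100  97  97  98
 100 101 101  96  86  76  70  68  66  66  69  74  79  86  92  94  95  94
  90  84  78  73]
y from -78 step 2
pin s0 [213 204 189 175 176 192 214 229 233 226 210 185 158 143 149 167 186 201
 210 216 224 229 225 214 205 200 199 200 207 216 222 221 215 206 199]
pin s4 [209 204 186 170 173 189 211 226 230 225 218 214 212 205 192 174 159 161
 178 201 219 225 214 193 171 153 141 139 151 175 202 222 226 220 215]
idx s4 [213 217 216 216 215 215 216 216 215 216 218 215 207 199 191 187 190 198
 207 216 222 218 202 174 144 122 118 134 160 181 190 185 172 163 162]
```

```bash
python3 -c "
from cell import robot
print(robot.close_job())"
```

```text
the job is handed in; nothing more can be done
None
```

I handed the job in with the index about 0.5 mm from the marker's point, the knob released, and the gripper still holding the jaw open about 26.7 mm. That puts the jaw's pointer at the index to within roughly 1.5 mm. The arm hid the pointers from the top camera at the end, so the jaw figure rests on TCP travel and a side-view check. The hand-in returned no verdict.

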